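Turn the spent battery pack over and dock it on the sloping charger

TASK

The battery pack whose gauge shows red lies on the bench with its contact side up. Turn it over and slide it, contacts down and nose first, down the charger's sloping dock, under the side lips and fully home against the end stop, then let go of it. Leave the green pack and everything else on the bench where it lies.

Things in the scene. Friction and masses are not known exactly. Their poses are not given: they have to be found in the camera images.
- spent_pack: The spent tool battery, black with orange stripes, about 0.42 kg. Origin: centre of its flat underside; x along it to the nose, y across, z up to the contact side. It starts z up on the bench, nose roughly to the robot's left. Body 116 x 66 x 40 mm (x -58..58, z 0..40), flat sides to grip across. The nose end is one flat face, z 0 to 54, on which it can stand.
- spent_nose (a point): On the spent pack at (58, 0, 54) mm: middle of the nose edge of the rail's outer face. The contact side carries a rail of T section, x -30..58, flush with the nose: a web 38 wide (z 40..48) and on it a flange 52 wide and 6 thick (z 48..54), with brass contact slots at the nose. Fully home, this point lies at the dock's origin.
- spent_gauge (a point): On the spent pack at (-45, 0, 48) mm: its charge gauge, a black strip 12 x 36 with two bars shining red, on top of an orange latch shoulder at the rear end (x -56..-34, 50 wide, z 40..48).
- charged_pack: A full pack of the same make, size and frame, also lying contact side up; its four gauge bars shine green. To be left alone.
- charger: Battery charger, dark grey, orange trim: a wedge 176 long (x) x 124 wide x 110 high at its back, rising from 16 at its front, fixed to the bench. Origin: centre of its underside; x points to the high back end, roughly to the robot's left; z up.
- dock: The charger's sloping dock. Origin: foot of the end stop's face, mid-width, on the channel floor, 45 mm above the bench. x points up the slope, 30 deg above level; y across; z square to the floor. Floor x 0..114, 78 wide, 10 proud of the housing; stop 20 high. Pack home: its x = minus dock x, its z = minus dock z, its origin at dock (58, 0, 54) mm, flange on the floor. Nothing latches.
- dock_lips (a point): Middle of the gap between the two orange lips at their upper end, dock (41, 0, 8.5) mm. The lips run from dock x 1 to 41, 42 apart, underside 8.5 and top 12 above the floor, with a lead-in rising 2 mm up to x 54. They hold the flange down: the rail must enter from above (+x), it cannot be dropped in here. Channel side walls are 55 apart.
- dock_entry (a point): Middle of the channel floor at dock (60, 0, 0) mm, above the lips: set the flange's nose on the floor here or a little higher up, then slide down (-x) to the stop. The side walls, 8.5 high, flare from 55 apart at x 50 to 61 at x 75 (7 high). Fingers beside the pack must stay 13 mm above the floor.
- drill: Cordless drill without a pack, orange and black, lying on its side, about 200 x 190, 65 high; origin under its motor. Bystander.
- tape_measure: Yellow tape measure, 74 x 66 x 42, origin at the centre of its underside. Bystander.
- wrench: Steel adjustable wrench lying flat, 225 long, 12 high; origin on its underside near the middle. Bystander.
- oil_can: White oil bottle with a red cap, 64 across, 160 high, origin at the centre of its underside. Bystander.

How it is judged:
On the way, in this order (a step that is already met when the one before it is completed fails the run):
1. the spent pack has been turned over, contact side down (angle between spent_pack's own z axis and vertical above 2.3 rad), for 0.2 s.
2. its rail is under the dock's lips, in line with the dock (x of spent_nose in the frame of dock between -0.003 and 0.035 m and y of spent_nose in the frame of dock between -0.004 and 0.004 m and z of spent_nose in the frame of dock below 0.005 m and angle between the x axis of spent_pack and the x axis of dock, either way round below 0.12 rad), for 0.2 s.
At the end, for the whole second after the job is handed in: The red-gauge pack rests contacts down in the dock, released: the nose end of its rail within 4 mm of stop, channel middle and floor, in line with the dock within 4 degrees; green pack, drill, tape measure, wrench and oil bottle each within 20 mm of where they lay (angle between spent_pack's own z axis and vertical above 2.4 rad and x of spent_nose in the frame of dock between -0.004 and 0.004 m and y of spent_nose in the frame of dock between -0.004 and 0.004 m and z of spent_nose in the frame of dock between -0.004 and 0.004 m and angle between the x axis of spent_pack and the x axis of dock, either way round below 0.07 rad and angle between the z axis of spent_pack and the z axis of dock, either way round below 0.07 rad and linear speed of spent_pack below 0.02 m/s and distance of each of charged_pack, drill, tape_measure, wrench, oil_can from where it was at the start of the episode below 0.02 m); the robot touches nothing.
It fails at once if the green pack or another thing on the bench was shoved or knocked over (distance of any of charged_pack, drill, tape_measure, wrench, oil_can from where it was at the start of the episode above 0.03 m).
It also fails if it takes over 56 s, if anything falls off the work surface, if the arm or the gripper's body presses on something with over 40 N, if the wrist force passes 120 N, or if a joint passes its speed limit or range.

ROBOT

A 7-joint arm with a two-finger parallel gripper is mounted at the origin on the work surface. World frame = base frame: x ahead of the robot, y to its left, z up, the work surface at z = 0. Lengths are in m, angles in rad, forces in N, time in s.
With the tool pointing down it reaches from about 0.425 to 0.95 m from the base axis. Payload 4.7 kg.
Tool frame: the origin (TCP) lies midway between the tips of the shut fingers; the grasp point (between the pads) lies 19 mm behind it; z points along the fingers, y is the line along which they close (so a half turn about z gives the same grasp; the last joint's range is limited). The gripper opens to 85 mm and grips with 20 to 120 N. Pads are 22 mm wide; open, the fingers measure 114 mm over their backs; the gripper's body (76 mm by 85 mm) begins 54 mm behind the grasp point. The pads swing forward as they close: fully open they stand 13 mm farther back than shut.
Start: joints at [1.093, 0.469, -0.049, 1.532, 0.024, 1.141, -0.082], TCP at [0.293, -0.608, 0.231] pointing down, gripper open.
Joint ranges: [-2.59, 2.59], [-0.33, 1.99], [-1.39, 1.29], [0.1, 2.45], [-1.04, 4.18], [0.21, 1.99], [-2.66, 2.66]. Speed limits (rad/s): [2.57, 2.57, 3.14, 3.14, 3.14, 3.14, 3.14].

INTERFACE

Orientations are given as a 3x3 rotation matrix whose columns are the frame's x, y, z axes.
In Python, from rig import arm, telemetry, viewer, finish_job, spotter gives the robot as it stands. Calls block until the motion is done:
- arm.movep(position, orientation): joint-space move of the TCP to a pose.
- arm.move_l(position, attitude=None, feed=0.15, until_force=None): straight line of the TCP; attitude=None keeps the orientation; feed is the mean speed in m/s. With until_force (N) it stops when the force on the tool has changed by that much, and returns True; else False.
- arm.move_joints(angles): joint-space move.
- arm.command_gripper(opening, newtons=None): finger opening in m; newtons is the grip in N (None keeps the last); returns when the fingers have stopped.
- arm.sleep(seconds).
- arm.inverse_kinematics(position, orientation): joint angles nearest the present ones, or None.
- telemetry.sense(): the state.
- viewer.camera(name): name is "side" or "top" or "wrist"; returns (picture, depth): 420x560x3 uint8, red, green, blue; 420x560 float32, m along the optical axis (not along the pixel's ray), 0 where there is no reading.
- viewer.camera_params(name): a dict with "K" (3x3 intrinsics, pixels), "position" and "rotation" of the camera in the world; the wrist camera has in their place "tool_from_camera" (4x4, takes a point from camera to tool coordinates, whose origin is the TCP and whose axes are the flange's). Camera axes: x right, y down, z forward; pixel columns grow to the right and rows downward; lengths in m; the calibration is good to about 2 mm. A picture is of the moment at which its call begins: read the wrist's pose just before it. camera_params takes no time and is no camera call.
A pose or a line that the arm cannot do raises arm.Unreachable and nothing moves.
- finish_job(): hands the job in; it is judged then, once.
Trained networks look in the newest picture that a camera, given by its name, has taken for a name from the list of things; names that differ only in an ending like _2 or _b are one class to them, and where a whole thing is asked for, a point or a joint stands for the part that bears it (a point fixed in the world has none). Each returns a list of dicts, best first, with "score" (0 to 1); they miss things now and then, are a little off and sometimes report something else, mostly with a low value. They report only what shows in the picture. A call takes as long as a camera call.
- spotter.spot_in(camera, name): "position" ([x, y, z] in m, in world coordinates, good to about 4 mm: the middle of the surface that is visible of it).
- spotter.regions_of(camera, name): "region" (420x560 bool, what is visible of it).
- spotter.tip_of(camera, name): "position" ([x, y, z] in m, in world coordinates, good to about 4 mm: a listed point, or the origin of a listed thing).
The state is a dict: "time_s": time; "joint_pos": joint angles; "qd": joint speeds; "joint_efforts": joint torques, N m; "position": TCP position; "tcp_rot": TCP orientation; "wrist_force": force on the tool from outside, world axes, zero at the start; "ft_torque": the same for the moment, N m; "finger_gap": finger opening in m; "gripper_force": force on a finger pad.
Only numpy, scipy, OpenCV 4.12 (cv2) and the standard library are available. Lean on these libraries where they do the work, as an engineer would, in place of code of your own. Each camera call takes 0.05 s, during which the arm holds its last target. There are 200 camera calls.

## Working session

There is one attempt and no reset: what is moved stays moved. The work goes in short steps, each a Python script; the robot and the scene stay as the last script left them, time stands still between calls to the robot, and variables do not carry over. Pictures are saved under pics/ and viewed, at most 10 in all, crops included, and the job is handed in when it is done.

```bash
ls; mkdir -p pics
python3 - <<'E'
from rig import arm, telemetry, viewer, spotter
import cv2, numpy as np
for c in ("top","side"):
    im,d=viewer.camera(c); cv2.imwrite(f"pics/{c}0.png",im[:,:,::-1]); p=viewer.camera_params(c)
    np.savez(f"pics/{c}0.npz",im=im,d=d,**p)
    print(c,p)
    for n in ("spent_pack","spent_nose","spent_gauge","charged_pack","charger","dock","dock_lips","dock_entry","drill","tape_measure","wrench","oil_can"):
        print(n,[(np.round(r["position"],3).tolist(),round(r["score"],2)) for r in spotter.tip_of(c,n)][:3])
print(telemetry.sense())
print(viewer.camera_params("wrist"))
E
```

```text
pics
rig.py
top {'K': array([[430.70170659,   0.        , 275.88737011],
       [  0.        , 430.70170659, 212.12685846],
       [  0.        ,   0.        ,   1.        ]]), 'position': array([0.40282733, 0.04404504, 1.21646859]), 'rotation': array([[ 0.00525956, -0.99210693,  0.12528435],
       [-0.99980823, -0.00758057, -0.01805643],
       [ 0.01886363, -0.12516535, -0.99195655]])}
spent_pack [([0.483, -0.06, -0.001], 0.92)]
spent_nose [([0.514, -0.008, 0.053], 0.68)]
spent_gauge [([0.463, -0.1, 0.049], 0.94)]
charged_pack [([0.496, -0.327, -0.001], 0.82), ([0.728, -0.131, -0.003], 0.34)]
charger [([0.47, 0.198, -0.001], 0.62)]
dock [([0.47, 0.145, 0.047], 0.64)]
dock_lips [([0.478, 0.18, 0.075], 0.83)]
dock_entry [([0.465, 0.192, 0.074], 0.61)]
drill [([0.729, -0.129, -0.003], 0.56)]
tape_measure [([0.731, 0.157, -0.002], 0.57)]
wrench [([0.381, 0.028, 0.004], 0.58)]
oil_can [([0.646, 0.459, -0.0], 0.84)]
side {'K': array([[463.41769773,   0.        , 274.70580503],
       [  0.        , 463.41769773, 201.96282572],
       [  0.        ,   0.        ,   1.        ]]), 'positi
[... 1425 characters left out ...]
rist_force': array([-0.52230647, -0.57241873,  0.12239011]), 'ft_torque': array([-0.02443067, -0.01812685, -0.04386541]), 'gripper_force': 0.0, 'finger_gap': 0.0855664788166093}
{'K': array([[304.11987868,   0.        , 285.00233472],
       [  0.        , 304.11987868, 213.29262648],
       [  0.        ,   0.        ,   1.        ]]), 'tool_from_camera': array([[ 7.92355871e-04, -9.56264046e-01, -2.92503753e-01,
         7.41669364e-02],
       [ 9.99999331e-01,  1.00408032e-03, -5.73703979e-04,
        -1.44600393e-05],
       [ 8.42309750e-04, -2.92503103e-01,  9.56264203e-01,
        -1.43275781e-01],
       [ 0.00000000e+00,  0.00000000e+00,  0.00000000e+00,
         1.00000000e+00]])}
```

View pics/top0.png

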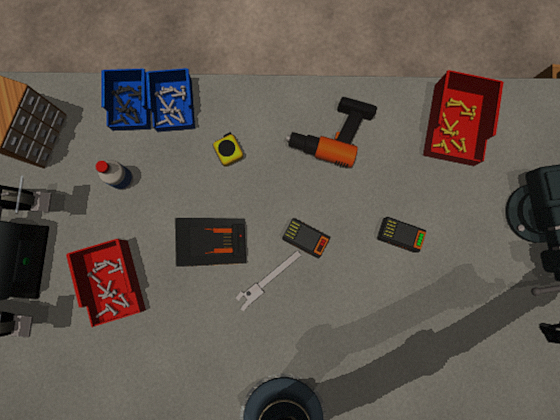

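View pics/side0.png

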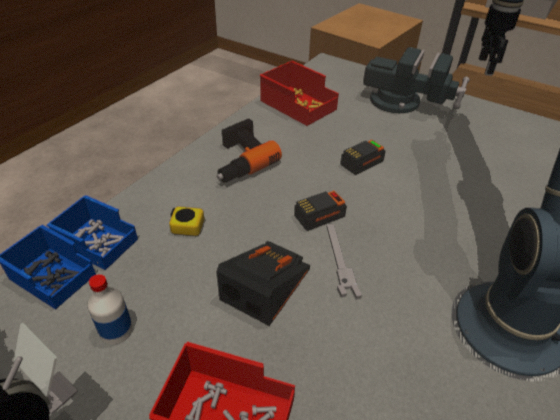

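The red-gauge pack is at about (303,238) in the top view, nose left. The charger is at (211,241) with its low end toward the pack, the green pack at (402,234) and the wrench just below the red pack. The network positions match this. I'll do a two-grasp flip: stand the pack on its nose, regrasp it, then insert. First I'll check reachability and get close wrist views.

```bash
cat > h.py <<'E'
from rig import arm, telemetry, viewer, spotter
import cv2, numpy as np
rad=np.deg2rad
def packpose(origin, yaw, pitch):
    """pack x at angle `pitch` (deg) in vertical plane of heading yaw (deg); pitch 0 = lying z up, -90 on nose, -150 in dock"""
    h=np.array([np.cos(rad(yaw)),np.sin(rad(yaw)),0]); u=np.array([0,0,1.])
    c,s=np.cos(rad(pitch)),np.sin(rad(pitch))
    x=c*h+s*u; z=-s*h+c*u
    T=np.eye(4); T[:3,:3]=np.c_[x,np.cross(z,x),z]; T[:3,3]=origin; return T
BACK=0.027   # pad centre behind TCP when holding 66 mm
def grasp(T, gx, gz, ang, s=1, back=BACK):
    """TCP pose: pads at pack (gx,0,gz), tool z at angle ang in the pack's xz plane"""
    R=T[:3,:3]; a=np.cos(rad(ang))*R[:,0]+np.sin(rad(ang))*R[:,2]; y=s*R[:,1]
    p=T[:3,3]+R@[gx,0,gz]+a*back
    return p, np.c_[np.cross(y,a),y,a]
def stand(xy,yaw,lift=0.0):   # nose on bench: origin (underside) with pack x down
    return packpose([xy[0],xy[1],0.058+lift],yaw,-90)
def dockT(o,yaw):
    x=np.array([np.cos(rad(yaw))*np.cos(rad(30)),np.sin(rad(yaw))*np.cos(rad(30)),.5])
    z=np.array([-np.cos(rad(yaw))*.5,-np.sin(rad(yaw))*.5,np.cos(rad(30))])
    T=np.eye(4); T[:3,:3]=np.c_[x,np.cross(z,x),z]; T[:3,3]=o; return T
def indock(D,yaw,dx=0,dz=0,dy=0):  # pack pose with its nose point at dock (dx,dy,dz)
    o=D[:3,3]+D[:3,:3]@[.058+dx,dy,.054+dz]
    return packpose(o,yaw,-150)
def ik(p,R):
    try: return arm.inverse_kinematics(p,R)
    except arm.Unreachable: return None
E
python3 - <<'E'
from h import *
S0=packpose([.483,-.058,0],63,0); D=dockT([.471,.147,.045],91)
f=lambda q: 'none' if q is None else np.round(q,2).tolist()
for s in (1,-1):
  for ang in (-90,-75,-60): print('g1',s,ang,f(ik(*grasp(S0,-.02,.02,ang,s))))
  for ang in (45,60): print('dock',s,ang,f(ik(*grasp(indock(D,91,.06),-.005,.016,ang,s))),f(ik(*grasp(indock(D,91),-.005,.016,ang,s))))
  for xy in ((.5,-.05),(.55,-.05),(.6,0.05),(.55,-.15),(.45,-.15)):
   for yaw in (91,63,40):
    T=stand(xy,yaw)
    print('st',s,xy,yaw,[(a,ik(*grasp(T,-.02,.02,a,s)) is not None) for a in (-90,-75,-60)],[(a,ik(*grasp(T,-.005,.016,a,s)) is not None) for a in (45,60)])
E
```

```text
g1 1 -90 [0.93, 0.91, -1.19, 2.13, 1.11, 0.96, 1.76]
g1 1 -75 [1.09, 0.92, -1.19, 2.17, 1.03, 0.7, 1.94]
g1 1 -60 [0.5, 0.58, -0.17, 2.22, -1.03, 0.51, -2.3]
dock 1 45 [0.16, 0.76, -1.18, 1.89, 0.87, 1.33, 1.78] [0.26, 0.78, -1.18, 1.97, 0.93, 1.28, 1.79]
dock 1 60 [0.31, 0.68, -1.18, 1.96, 0.74, 1.02, 1.94] [0.41, 0.71, -1.18, 2.03, 0.81, 0.98, 1.96]
st 1 (0.5, -0.05) 91 [(-90, True), (-75, True), (-60, True)] [(45, True), (60, True)]
st 1 (0.5, -0.05) 63 [(-90, True), (-75, True), (-60, True)] [(45, True), (60, True)]
st 1 (0.5, -0.05) 40 [(-90, True), (-75, True), (-60, True)] [(45, True), (60, True)]
st 1 (0.55, -0.05) 91 [(-90, True), (-75, True), (-60, True)] [(45, True), (60, True)]
st 1 (0.55, -0.05) 63 [(-90, True), (-75, True), (-60, True)] [(45, True), (60, True)]
st 1 (0.55, -0.05) 40 [(-90, True), (-75, True), (-60, True)] [(45, True), (60, True)]
st 1 (0.6, 0.05) 91 [(-90, True), (-75, True), (-60, True)] [(45, True), (60, True)]
st 1 (0.6, 0.05) 63 [(-90, True), (-75, True), (-60, True)] [(45, True), (60, True)]
st 1 (0.6, 0.05) 40 [(-90, False), (-75, True), (-60, Tru
[... 1529 characters left out ...]
t -1 (0.6, 0.05) 63 [(-90, True), (-75, True), (-60, True)] [(45, True), (60, True)]
st -1 (0.6, 0.05) 40 [(-90, False), (-75, True), (-60, True)] [(45, True), (60, True)]
st -1 (0.55, -0.15) 91 [(-90, True), (-75, True), (-60, True)] [(45, True), (60, True)]
st -1 (0.55, -0.15) 63 [(-90, True), (-75, True), (-60, True)] [(45, True), (60, True)]
st -1 (0.55, -0.15) 40 [(-90, True), (-75, True), (-60, True)] [(45, True), (60, True)]
st -1 (0.45, -0.15) 91 [(-90, True), (-75, True), (-60, True)] [(45, True), (60, True)]
st -1 (0.45, -0.15) 63 [(-90, True), (-75, True), (-60, True)] [(45, True), (60, True)]
st -1 (0.45, -0.15) 40 [(-90, True), (-75, True), (-60, True)] [(45, True), (60, False)]
```

Run:
```python
from h import *
down=lambda y: np.c_[np.cross(y,[0,0,-1]),y,[0,0,-1]]
for k,(p,y) in enumerate([((.48,-.12,.24),[-1,0,0]),((.48,-.12,.24),[1,0,0]),((.48,.1,.28),[-1,0,0]),((.48,.1,.28),[1,0,0])]):
    print(k, ik(np.array(p),down(np.array(y,float))))
```

```text
0 [-0.76794778  0.27319824  1.12818272  1.98194051 -0.28361556  1.05782623
 -2.65407719]
1 [ 0.63250237  0.20849151 -0.54261708  1.91560597  0.12352776  1.05006174
  0.03782358]
2 [ 0.68166688  0.30570045 -1.16752192  1.85061     0.30349372  1.18436495
  2.55566902]
3 [ 0.4478178   0.20882649 -0.8453194   1.85924415  0.17090134  1.14817586
 -0.45725272]
```

```bash
cat >> h.py <<'E'
down=lambda y: np.c_[np.cross(y,[0,0,-1.]),y,[0,0,-1.]]
def shot(name=None):
    s=telemetry.sense(); im,d=viewer.camera("wrist"); p=viewer.camera_params("wrist")
    T=np.eye(4); T[:3,:3]=s["tcp_rot"]; T[:3,3]=s["position"]; C=T@p["tool_from_camera"]
    if name: cv2.imwrite(f"pics/{name}.png",im[:,:,::-1]); np.savez(f"pics/{name}.npz",im=im,d=d,K=p["K"],C=C)
    return im,d,p["K"],C
def cloud(d,K,C):
    v,u=np.mgrid[:d.shape[0],:d.shape[1]]
    P=np.stack([(u-K[0,2])/K[0,0]*d,(v-K[1,2])/K[1,1]*d,d],-1)
    return P@C[:3,:3].T+C[:3,3]
def tips(names,cam="wrist"):
    o={}
    for n in names:
        r=spotter.tip_of(cam,n); o[n]=r[0]["position"] if r else None
        print(n,[(np.round(x["position"],4).tolist(),round(x["score"],2)) for x in r[:2]])
    return o
E
python3 - <<'E'
from h import *
arm.movep(np.array([.48,-.03,.24]),down(np.array([1.,0,0])))
print(telemetry.sense()["time_s"])
im,d,K,C=shot("w1"); tips(["spent_pack","spent_nose","spent_gauge","dock","dock_lips"])
m=spotter.regions_of("wrist","spent_pack")[0]["region"]; np.save("pics/m1.npy",m)
P=cloud(d,K,C); q=P[m&(d>0)]; print("z pct",np.percentile(q[:,2],[1,10,50,90,99]))
print("bench z near", np.median(P[200:220,:40,2]))
b=q[q[:,2]>.03]; print(cv2.minAreaRect((b[:,:2]*1000).astype(np.float32)))
arm.movep(np.array([.48,.16,.32]),down(np.array([1.,0,0])))
shot("w2"); tips(["dock","dock_lips","dock_entry","charger"])
print(telemetry.sense()["time_s"])
E
```

```text
3.475
spent_pack [([0.4832, -0.0584, -0.0034], 0.58), ([0.4706, 0.1448, 0.0456], 0.41)]
spent_nose [([0.5127, -0.0083, 0.0532], 0.72)]
spent_gauge [([0.4672, -0.1014, 0.0505], 0.58)]
dock [([0.471, 0.1402, 0.045], 0.78)]
dock_lips []
z pct [0.00573831 0.03949295 0.05416121 0.05556319 0.05645856]
bench z near 0.0010883320001579266
((483.5603332519531, -59.70195007324219), (114.88130187988281, 66.5567626953125), 62.3591194152832)
dock [([0.4711, 0.1414, 0.0446], 0.61)]
dock_lips [([0.4748, 0.1757, 0.0725], 0.79)]
dock_entry [([0.4677, 0.1963, 0.0764], 0.71)]
charger [([0.4735, 0.1961, -0.002], 0.59)]
4.9083
```

Run:
```python
from h import *
for nm in ("w2","w1","top0"):
    f=np.load(f"pics/{nm}.npz")
    C=f["C"] if "C" in f else np.block([[f["rotation"],f["position"][:,None]],[np.zeros((1,3)),1]])
    P=cloud(f["d"],f["K"],C); ok=f["d"]>0
    box=ok&(abs(P[...,0]-.47)<.09)&(P[...,1]>.08)&(P[...,1]<.30)&(P[...,2]>.012)
    q=P[box]; print(nm,len(q),"charger footprint",cv2.minAreaRect((q[:,:2]*1000).astype(np.float32)))
    # dock coordinates with nominal frame
    D=dockT([.471,.145,.045],91); L=(P-D[:3,3])@D[:3,:3]
    fl=ok&(L[...,0]>60)|ok&(L[...,0]>.055)&(L[...,0]<.11)&(abs(L[...,1])<.022)&(abs(L[...,2])<.012)
    A=L[fl]; c,*_=np.linalg.lstsq(np.c_[A[:,0],A[:,1],np.ones(len(A))],A[:,2],rcond=None); print(" floor plane z=ax+by+c",c, "resid",np.std(A[:,2]-np.c_[A[:,0],A[:,1],np.ones(len(A))]@c))
    for x0 in np.arange(-.03,.13,.01 if nm=="w2" else .03):
        s=ok&(abs(L[...,0]-x0)<.002)&(abs(L[...,1])<.07)&(abs(L[...,2])<.05)
        y=L[s][:,1]; z=L[s][:,2]
        prof=[int(round(1000*np.median(z[abs(y-yy)<.002]))) if (abs(y-yy)<.002).any() else None for yy in np.arange(-.064,.065,.004)]
        if nm=="w2": print(f"{x0:.3f}",prof)
```

```text
w2 59339 charger footprint ((478.7529296875, 195.61581420898438), (149.1359100341797, 176.04368591308594), 3.055650234222412)
 floor plane z=ax+by+c [0.00091809 0.02049999 0.00054135] resid 0.0006632974789869025
-0.030 [-7, -7, -7, -7, 9, 10, 10, 10, 10, 10, 11, 11, 10, 11, 10, 11, 10, 11, 11, 11, 11, 11, 12, 11, 12, 11, 11, -5, -4, -4, -5, None, None]
-0.020 [-7, -7, -6, -6, 9, 10, 10, 10, 10, 11, 10, 10, 11, 11, 11, 11, 11, 11, 11, 11, 12, None, 12, 12, 11, 12, 11, -5, -5, -5, -4, None, None]
-0.010 [-7, -7, -7, -7, -3, 11, 19, 19, 20, 20, 20, 20, 20, 20, 20, 21, 20, 20, 21, 20, 20, 21, 21, 21, 21, 10, 4, -5, -5, -5, -5, None, None]
0.000 [-7, -7, -7, -7, -7, -6, 11, 15, 17, 17, 15, 13, 11, 12, 12, 12, 13, 11, 12, 13, 12, 16, 17, 17, 11, 7, -5, -6, -5, -5, -4, None, None]
0.010 [-7, -7, -7, -7, -7, -7, 0, 6, 12, 12, 12, 1, 0, 0, 1, 1, 1, 0, 3, 1, 1, 13, 13, 13, 2, 1, -5, -5, -5, -5, -5, -5, None]
0.020 [-7, -8, -7, -7, -7, -7, 0, 11, 12, 12, 12, 3, 0, 1, 0, 1, 1, 1, 2, 0, 2, 12, 13, 13, 1, 1, -5, -5, -5, -5, -4, -5, None]
0.030 [-7, -8, -7, -7, -7, -7, 0, 1, 12, 13, 12, 1, 1, 1, 0,
[... 944 characters left out ...]
8, -9, -8, -8, -8, -8, 0, 0, 0, 1, 0, 0, 0, 0, 1, 0, 1, 1, 1, 1, 1, 1, 1, 1, 1, 1, -6, -6, -6, -6, -6, -6]
0.120 [None, -9, -9, -8, -8, -8, -8, -8, -8, -8, -8, -7, -8, -8, -7, -7, -8, -8, -7, -7, -7, -7, -7, -7, -7, -7, -7, -6, -6, -7, -6, -6, -7]
w1 7302 charger footprint ((474.4686279296875, 131.89205932617188), (124.276611328125, 50.259010314941406), 3.0954318046569824)
 floor plane z=ax+by+c [0. 0. 0.] resid nan
top0 3278 charger footprint ((468.9644775390625, 197.08157348632812), (125.00476837158203, 176.3345489501953), 3.159661054611206)
 floor plane z=ax+by+c [ 5.46552215e-05  8.78275379e-03 -2.38814499e-05] resid 0.001988825568538888
  ret = _var(a, axis=axis, dtype=dtype, out=out, ddof=ddof,
  arrmean = um.true_divide(arrmean, div, out=arrmean,
  ret = ret.dtype.type(ret / rcount)
```

View pics/w2.png

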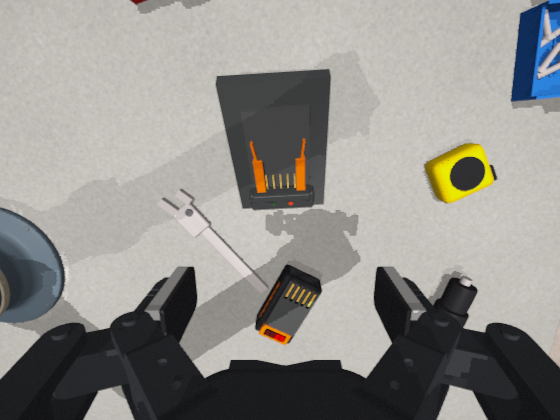

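Wrist view 2 shows the charger at (275,140), dock mouth at about (280,185) with the lips on either side, and the pack at (288,303) with a red gauge. I'll take the opposite wrist orientation as well, so the camera offset errors cancel, and fit the dock's centreline.

```bash
cat > fit.py <<'E'
from h import *
def fitdock(nm, yaw0=93.1):
    f=np.load(f"pics/{nm}.npz"); P=cloud(f["d"],f["K"],f["C"]); ok=f["d"]>0
    o0=np.array([.471,.145,.045])
    for it in range(3):
        D=dockT(o0,yaw0); L=(P-D[:3,3])@D[:3,:3]; x,y,z=L[...,0],L[...,1],L[...,2]
        out=[]
        for x0 in np.arange(.066,.11,.003):      # floor strip outer edges
            s=ok&(abs(x-x0)<.0015)&(abs(y)<.055)&(abs(z)<.015); yy=y[s][z[s]>-.003]
            out.append((x0,np.percentile(yy,.5),np.percentile(yy,99.5)))
        lip=[]
        for x0 in np.arange(.008,.042,.002):     # lip inner edges
            s=ok&(abs(x-x0)<.0015)&(abs(y)<.035); h=s&(z>.0095)&(z<.016); yy=y[h]
            if (yy<0).any() and (yy>0).any(): lip.append((x0,np.percentile(yy[yy<0],98),np.percentile(yy[yy>0],2)))
        out=np.array(out); lip=np.array(lip)
        co=(out[:,1]+out[:,2])/2; cl=(lip[:,1]+lip[:,2])/2
        X=np.r_[out[:,0],lip[:,0]]; c=np.polyfit(X,np.r_[co,cl],1)
        s=ok&(x>.06)&(x<.11)&(abs(y)<.022)&(abs(z)<.012); zc=np.median(z[s]); zs=np.polyfit(x[s],z[s],1)[0]; zy=np.polyfit(y[s],z[s],1)[0]
        st=[x[ok&(abs(y-yy)<.003)&(z>.0165)&(z<.024)].max() for yy in np.arange(-.018,.019,.006)]
        print(nm,it,"yaw",round(yaw0,2),"o",o0.round(4),"out mean",co.mean().round(4),"w",(out[:,2]-out[:,1]).mean().round(4),"lip",cl.mean().round(4),"gap",(lip[:,2]-lip[:,1]).mean().round(4),"slope",c.round(4),"floor",zc.round(4),zs.round(4),zy.round(4),"stop x",np.median(st).round(4))
        o0=o0+D[:3,:3]@[np.median(st),c[1],zc]; yaw0+=np.rad2deg(np.arctan(c[0]))/np.cos(rad(30))
    return o0,yaw0
E
python3 - <<'E'
from h import *
from fit import fitdock
fitdock("w2")
y=np.array([-1.,0,0])
q=ik(np.array([.48,.13,.30]),down(y)); print(q)
arm.movep(np.array([.48,.13,.30]),down(y)); shot("w3"); print(telemetry.sense()["time_s"])
fitdock("w3")
f=np.load("pics/w3.npz"); P=cloud(f["d"],f["K"],f["C"])
b=P[(f["d"]>0)&(abs(P[...,0]-.4836)<.07)&(abs(P[...,1]+.06)<.075)&(P[...,2]>.03)&(P[...,2]<.07)]
print(len(b),cv2.minAreaRect((b[:,:2]*1000).astype(np.float32)))
E
```

```text
w2 0 yaw 93.1 o [0.471 0.145 0.045] out mean -0.0027 w 0.0763 lip -0.0031 gap 0.0434 slope [ 0.0051 -0.0032] floor 0.0006 0.0011 0.0023 stop x 0.0013
w2 1 yaw 93.44 o [0.4741 0.146  0.0462] out mean 0.0 w 0.0763 lip 0.0 gap 0.0433 slope [ 0.0009 -0.    ] floor 0.0 -0.0003 -0.0012 stop x -0.0002
w2 2 yaw 93.49 o [0.4742 0.1458 0.0461] out mean -0.0 w 0.0762 lip -0.0 gap 0.0433 slope [-0. -0.] floor 0.0 0.0001 -0.0015 stop x -0.0
[ 0.62124051  0.29960624 -1.16902134  1.80762717  0.29260635  1.22774048
  2.50948527]
7.5333
w3 0 yaw 93.1 o [0.471 0.145 0.045] out mean -0.0015 w 0.0768 lip -0.0015 gap 0.0428 slope [ 0.0012 -0.0016] floor 0.0005 0.0008 0.0032 stop x 0.0011
w3 1 yaw 93.18 o [0.4725 0.1458 0.046 ] out mean 0.0 w 0.0768 lip 0.0 gap 0.0428 slope [ 0.0002 -0.    ] floor -0.0 0.0002 0.0014 stop x -0.0
w3 2 yaw 93.2 o [0.4725 0.1458 0.046 ] out mean -0.0 w 0.0768 lip 0.0 gap 0.0428 slope [-0.  0.] floor -0.0 0.0002 0.0013 stop x -0.0
4188 ((486.607421875, -50.90336227416992), (96.0885238647461, 66.53423309326172), 62.28468704223633)
```

Run:
```python
from h import *
T=packpose([.4836,-.0597,0],62.4,0)
f=np.load("pics/w3.npz"); P=cloud(f["d"],f["K"],f["C"])
f2=np.load("pics/w2.npz"); P2=cloud(f2["d"],f2["K"],f2["C"])
for P,d in((P,f["d"]),(P2,f2["d"])):
    L=(P-T[:3,3])@T[:3,:3]
    s=(d>0)&(abs(L[...,1])>.036)&(abs(L[...,1])<.085)&(abs(L[...,0])<.09)&(L[...,2]>.006)&(L[...,2]<.1)
    a=L[s]; a=a[(a[:,1]>0)]
    for x0 in np.arange(-.08,.09,.01):
        b=a[abs(a[:,0]-x0)<.005]
        if len(b)>3: print(round(x0,3),len(b),(b.min(0)*1000).round(),(b.max(0)*1000).round())
    print()
for s in (1,):
  for ang in (-60,-65,-75):
    for lift in (0,.1): print(ang,lift,ik(*grasp(packpose([.4836,-.0597,lift],62.4,0),-.022,.03,ang,s)))
    for xy in ((.5,-.06),(.55,-.05),(.52,-.12)):
      for yaw in (93.3,62.4): print(' st',xy,yaw,ik(*grasp(stand(xy,yaw),-.022,.03,ang,s)))
```

```text
-0.01 62 [-12.  44.   7.] [-5. 65. 12.]
-0.0 241 [-5. 42.  8.] [ 5. 84. 12.]
0.01 200 [ 5. 45.  6.] [15. 85. 12.]
0.02 41 [15. 70.  6.] [21. 85. 12.]

-0.01 22 [-11.  44.   8.] [-5. 61. 11.]
-0.0 110 [-5. 39.  7.] [ 5. 84. 11.]
0.01 114 [ 5. 42.  6.] [15. 85. 12.]
0.02 34 [15. 68.  6.] [22. 85. 11.]

-60 0 [ 1.13864788  0.82224027 -1.00535121  2.18977331  0.41565209  0.37566525
  2.62236226]
-60 0.1 [-0.05959152  0.38923447  0.52414215  2.21349303 -1.02522799  0.87251317
 -2.39269319]
 st (0.5, -0.06) 93.3 [-0.05122291  0.79971578 -0.57335657  2.043397    1.17883707  1.5611628
  1.77003218]
 st (0.5, -0.06) 62.4 [-0.00475461  0.8826707  -0.49394489  1.74718764  0.83609001  1.70603344
  1.72134447]
 st (0.55, -0.05) 93.3 [-0.06360959  0.83065668 -0.54378408  1.92661874  1.19527017  1.57865212
  1.85545566]
 st (0.55, -0.05) 62.4 [-0.02883845  0.92813334 -0.47062469  1.61399749  0.85231161  1.75601734
  1.79036616]
 st (0.52, -0.12) 93.3 [ 0.04600518  0.7886007  -0.54206986  2.04905231  1.26951431  1.51459021
  1.82990896]
 st (0.52, -0.12) 62.4 [ 0.06484714  0.87837    -0.45574695  1.
[... 1036 characters left out ...]
9412  0.27917054  0.65002367
  2.55331816]
 st (0.5, -0.06) 93.3 [-0.14764416  0.92291571 -0.50662621  2.00715066  1.21080726  1.77804742
  1.67432213]
 st (0.5, -0.06) 62.4 [-0.08138166  0.9938862  -0.43019432  1.68560449  0.86060539  1.90792899
  1.69199269]
 st (0.55, -0.05) 93.3 [-0.15853027  0.94266212 -0.47332799  1.89174502  1.24296068  1.78678755
  1.77309674]
 st (0.55, -0.05) 62.4 [-0.1055848   1.03340822 -0.40154081  1.55007934  0.88872525  1.95410448
  1.7776053 ]
 st (0.52, -0.12) 93.3 [-0.05876757  0.90868238 -0.46714572  2.02048369  1.31036928  1.73008437
  1.72437193]
 st (0.52, -0.12) 62.4 [-0.00983634  0.9893812  -0.39755234  1.67753542  0.94436051  1.87899426
  1.76478837]
```

The wrench touches the pack's +y side only at pack x of -12 to 22 mm, so I'll grip near the tail at x = -32.

Run:
```python
from h import *
O=[.4836,-.0597]; A=-75; G=(-.032,.030)
def g(T): return grasp(T,*G,A,1)
lie=lambda l,p=0: packpose([*O,l],62.4,p)
p,R=g(lie(0)); a=R[:,2]
arm.movep(p-a*.09,R)
arm.move_l(p-a*.004,feed=.12) if False else arm.move_l(p,feed=.1)
arm.command_gripper(.0,80); s=telemetry.sense(); print("gap",s["finger_gap"],s["gripper_force"],s["time_s"])
arm.move_l(p+[0,0,.13],feed=.2)
s=telemetry.sense(); print("lifted",s["finger_gap"],s["wrist_force"].round(2),s["ft_torque"].round(2),s["time_s"])
im,d=viewer.camera("side"); cv2.imwrite("pics/s1.png",im[:,:,::-1])
```

```text
gap 0.06462619206479099 88.16631317138672 10.1167
lifted 0.06502431950793469 [-0.11 -0.29 -5.02] [-0.57  0.29 -0.01] 10.9167
```

View pics/s1.png

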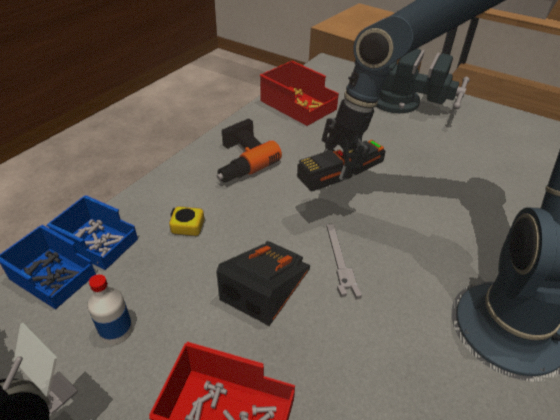

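The pack is held level at about (325,170) and the wrench has not moved. Next I stand it on its nose.

Run:
```python
from h import *
A=-75; G=(-.032,.030)
def g(T): return grasp(T,*G,A,1)
XY=(.52,-.12); Y=70
for T in (packpose([.50,-.09,.19],66,-45), stand(XY,Y,.05)):
    q=ik(*g(T)); print(np.round(q,2)); arm.movep(*g(T))
print(telemetry.sense()["time_s"])
p,R=g(stand(XY,Y,-.012))
hit=arm.move_l(p,feed=.04,until_force=8); s=telemetry.sense()
p0,_=g(stand(XY,Y)); print("hit",hit,"dz above nominal",s["position"][2]-p0[2],s["wrist_force"].round(1),s["time_s"])
arm.command_gripper(.085); arm.sleep(.1)
a=s["tcp_rot"][:,2]
arm.move_l(s["position"]-a*.10,feed=.15)
q=ik(np.array([.5,-.2,.34]),down(np.array([np.sin(rad(Y)),-np.cos(rad(Y)),0]))); print("next",q,telemetry.sense()["time_s"])
im,d=viewer.camera("side"); cv2.imwrite("pics/s2.png",im[:,:,::-1])
```

```text
[ 0.36  0.42 -0.65  1.86  0.65  1.38  2.17]
[-0.02  0.87 -0.42  1.77  1.01  1.88  1.84]
12.4333
hit True dz above nominal -0.00033713104284255335 [0.2 1.4 5.7] 13.5917
next [-0.59835798  0.2592197   1.12052843  1.74829602 -0.24280757  1.28651027
  0.22901008] 14.8583
```

View pics/s2.png

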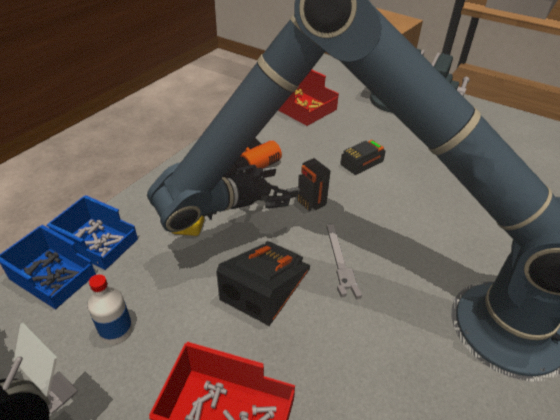

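The pack stands on its nose at about (315,185). I'll go over the top, look down to measure it, then plan the second grasp.

Run:
```python
from h import *
s=telemetry.sense(); arm.move_l(s["position"]+[0,0,.2],feed=.3)
XY=np.array([.52,-.12]); Y=70; h=np.array([np.cos(rad(Y)),np.sin(rad(Y))])
yd=np.array([np.sin(rad(Y)),-np.cos(rad(Y)),0])
p=np.r_[XY-.05*h,.36]
for sg in (1,-1): print(sg,ik(p,down(sg*yd)))
arm.movep(p,down(yd))
im,d,K,C=shot("w4"); P=cloud(d,K,C)
b=P[(d>0)&(abs(P[...,0]-XY[0])<.06)&(abs(P[...,1]-XY[1])<.06)&(P[...,2]>.10)&(P[...,2]<.13)]
print(len(b),cv2.minAreaRect((b[:,:2]*1000).astype(np.float32)),np.percentile(b[:,2],[5,50,95]))
print("expected centre of body",XY-0, telemetry.sense()["time_s"],telemetry.sense()["joint_pos"].round(2))
```

```text
1 [-0.68504017  0.21206337  1.11814258  1.73363779 -0.19671905  1.31881186
  0.12471265]
-1 None
2112 ((527.3128662109375, -97.53807067871094), (48.508079528808594, 65.96680450439453), 70.19243621826172) [0.1134517  0.1162933  0.11789503]
expected centre of body [ 0.52 -0.12] 17.5667 [-0.68  0.21  1.12  1.73 -0.2   1.32  0.12]
```

```bash
cat >> h.py <<'E'
DY=93.3; D=dockT([.4733,.1458,.0452],DY)
ST=lambda lift=0: stand((.5191,-.1203),70.2,lift)
g2=lambda T: grasp(T,-.005,.015,60,-1)
E
python3 - <<'E'
from h import *
f=lambda q: 'none' if q is None else q.round(2).tolist()
p,R=g2(ST()); print("pre",f(ik(p-R[:,2]*.09,R)),"g",f(ik(p,R)),"lift",f(ik(*g2(ST(.15)))))
for dx,dz in ((.1,.06),(.068,.02),(.068,0),(0,0)):
    print(dx,dz,f(ik(*g2(indock(D,DY,dx,dz)))),g2(indock(D,DY,dx,dz))[0].round(3))
print("mid",f(ik(*g2(packpose([.49,.05,.2],82,-120)))))
E
```

```text
pre [0.74, 0.71, -0.05, 1.94, -1.0, 1.25, 1.07] g [0.89, 0.81, -0.43, 1.99, -0.94, 0.93, 1.0] lift [0.75, 0.52, -0.24, 1.97, -1.0, 1.2, 0.84]
0.1 0.06 [-1.45, 0.53, 1.25, 1.98, -0.59, 1.05, 0.12] [0.468 0.237 0.185]
0.068 0.02 [-1.11, 0.4, 0.72, 2.03, -0.35, 0.84, -0.12] [0.468 0.23  0.135]
0.068 0 [-1.42, 0.7, 1.25, 2.04, -0.8, 1.01, 0.3] [0.468 0.24  0.117]
0 0 [-1.26, 0.65, 1.12, 2.11, -0.79, 0.88, 0.4] [0.471 0.181 0.083]
mid [-0.66, 0.37, 0.9, 2.13, -0.96, 1.08, 0.69]
```

Run:
```python
from h import *
p,R=g2(ST()); a=R[:,2]
arm.movep(p-a*.10+[0,0,.15],R); print(telemetry.sense()["joint_pos"].round(2),telemetry.sense()["time_s"])
q=ik(p,R); print("g",q.round(2))
arm.move_l(p-a*.09,feed=.25)
arm.move_l(p,feed=.12)
arm.command_gripper(0,70); s=telemetry.sense(); print("gap",s["finger_gap"],s["gripper_force"],s["time_s"])
arm.move_l(p+[0,0,.15],feed=.2)
s=telemetry.sense(); print(s["finger_gap"],s["wrist_force"].round(2),s["joint_pos"].round(2),s["time_s"])
f=lambda q: 'none' if q is None else q.round(2).tolist()
for T in (packpose([.49,.05,.22],82,-120),indock(D,DY,.1,.06),indock(D,DY,.068,.0),indock(D,DY,0,.0)): print(f(ik(*g2(T))))
im,d=viewer.camera("side"); cv2.imwrite("pics/s3.png",im[:,:,::-1])
```

```text
[ 0.46  0.49  0.33  1.89 -1.03  1.55  0.93] 18.8333
g [ 0.79  0.79 -0.29  1.99 -1.03  1.01  1.06]
gap 0.06523288161469179 81.10669255256653 20.8167
0.06520806273406343 [ 0.08 -0.11 -3.96] [ 0.78  0.52 -0.27  1.97 -0.99  1.19  0.83] 21.7167
[0.32, 0.26, -0.29, 2.06, -0.6, 0.87, 0.3]
[0.14, 0.4, -0.87, 1.9, 0.36, 1.0, -0.83]
[-0.31, 0.38, -0.3, 1.99, 0.15, 0.79, -0.64]
[-0.35, 0.39, -0.13, 2.07, 0.08, 0.69, -0.46]
```

View pics/s3.png

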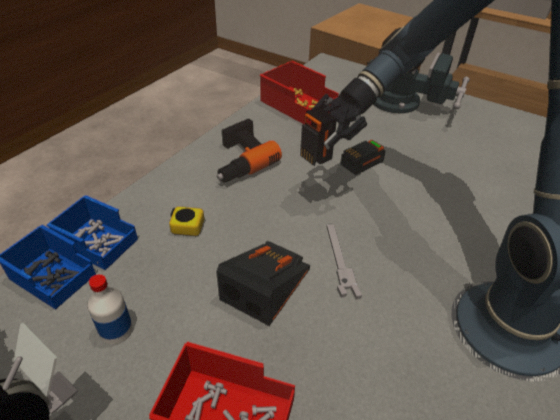

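Run:
```python
from h import *
for T in (packpose([.49,.05,.22],82,-120),indock(D,DY,.1,.06)): arm.movep(*g2(T))
p,R=g2(indock(D,DY,.075,.012)); arm.move_l(p,feed=.15); s=telemetry.sense(); print("hover",s["time_s"],s["wrist_force"].round(2))
# check flatness of pack underside against dock with the wrist camera and the side camera
im,d,K,C=shot("w5"); P=cloud(d,K,C); L=(P-D[:3,3])@D[:3,:3]
m=(d>0)&(L[...,0]>.085)&(L[...,0]<.19)&(abs(L[...,1])<.025)&(abs(L[...,2]-.066)<.012); A=L[m]
if len(A)>50: print("underside wrist",len(A),np.linalg.lstsq(np.c_[A[:,0]-.133,A[:,1],np.ones(len(A))],A[:,2],rcond=None)[0])
im,d=viewer.camera("side"); cv2.imwrite("pics/s4.png",im[:,:,::-1]); pr=viewer.camera_params("side")
C=np.block([[pr["rotation"],pr["position"][:,None]],[np.zeros((1,3)),1]]); L=(cloud(d,pr["K"],C)-D[:3,3])@D[:3,:3]
m=(d>0)&(L[...,0]>.085)&(L[...,0]<.19)&(abs(L[...,1])<.025)&(abs(L[...,2]-.066)<.012); A=L[m]
if len(A)>50: print("underside side",len(A),np.linalg.lstsq(np.c_[A[:,0]-.133,A[:,1],np.ones(len(A))],A[:,2],rcond=None)[0])
```

```text
hover 23.8583 [ 0.72  0.18 -3.31]
underside wrist 19327 [-0.05302196  0.00093414  0.0666157 ]
underside side 409 [-0.06139101  0.00908148  0.0675677 ]
```

View pics/s4.png

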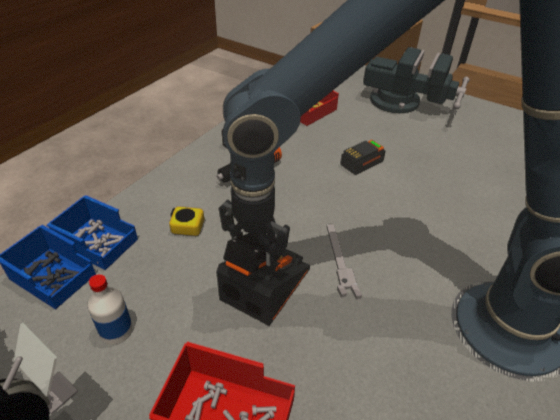

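View pics/w5.png

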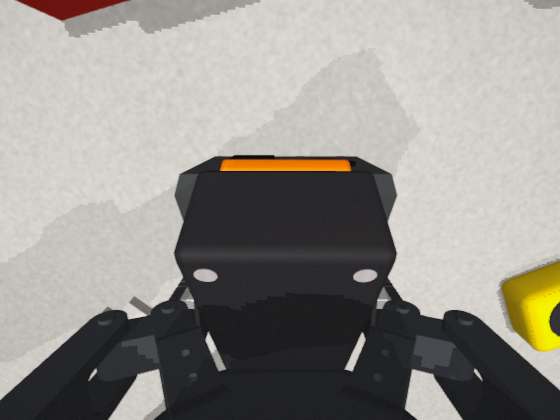

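The pack is over the dock, upside down. The depth fit shows its underside about 3° nose-up, since it pitched slightly in the grip. I'll measure the tail edge and correct the grasp model.

Run:
```python
from h import *
f=np.load("pics/w5.npz"); d=f["d"]; L=(cloud(d,f["K"],f["C"])-D[:3,3])@D[:3,:3]
for r in range(160,330,8):
    print(r,(np.median(L[r,270:300],axis=0)*1000).round(1))
# sides of the pack: y extents at underside
for r in (270,285,300):
    row=L[r]; s=(abs(row[:,2]-.066)<.006)&(d[r]>0); print(r,row[s,1].min(),row[s,1].max(),(row[s,1].min()+row[s,1].max())/2)
```

```text
160 [187.7  -0.3  20.1]
168 [187.6  -0.3  24.9]
176 [189.7  -0.3  32. ]
184 [189.8  -0.3  36.5]
192 [189.7  -0.3  40.3]
200 [189.7  -0.3  44.2]
208 [189.8  -0.3  47.9]
216 [189.8  -0.3  51.3]
224 [189.8  -0.3  54.6]
232 [189.6  -0.3  57.6]
240 [189.8  -0.6  60.8]
248 [189.4  -0.4  63.3]
256 [188.3  -0.3  65.3]
264 [185.9  -0.3  66.4]
272 [181.5  -0.3  66.3]
280 [177.   -0.3  66.3]
288 [172.1  -0.6  66.3]
296 [166.9  -0.3  66.4]
304 [161.   -0.2  66.3]
312 [154.8  -0.2  66.3]
320 [148.1  -0.2  66.3]
328 [140.9  -0.2  66.4]
270 -0.032037626473946555 0.031211086392215988 -0.0004132700408652837
285 -0.03216917533054901 0.030896135851274882 -0.0006365197396370655
300 -0.04289244267224391 0.04174370859344564 -0.000574367039399136
```

The outlier-free profile is flat (66.3 mm all along, tail face at 189.7, y offset -0.3), so the earlier slope came from the rounded edge. No correction is needed: lower, then slide.

Run:
```python
from h import *
R=D[:3,:3]
def rep(t):
    s=telemetry.sense(); p,_=g2(indock(D,DY,0,0)); print(t,"dock offset mm",((s["position"]-p)@R*1000).round(1),"F dock",(s["wrist_force"]@R).round(1),"gap",round(s["finger_gap"],4),"t",round(s["time_s"],2)); return s
rep("start")
h=arm.move_l(g2(indock(D,DY,.073,-.004))[0],feed=.03,until_force=6); s=rep(f"down {h}")
z=((s["position"]-g2(indock(D,DY,0,0))[0])@R)[2]+.0004
for dx,fl in ((.05,25),(.03,25),(.004,25),(-.006,18)):
    h=arm.move_l(g2(indock(D,DY,dx,z))[0],feed=.04,until_force=fl); rep(f"slide {dx} {h}")
    if h: break
```

```text
start dock offset mm [75.3 -1.1 13.1] F dock [-1.2 -0.2 -2.6] gap 0.0653 t 23.96
down True dock offset mm [73.8 -0.3  1.1] F dock [2.  0.4 3.8] gap 0.0652 t 24.38
slide 0.05 False dock offset mm [49.7  0.3  1.1] F dock [-2.1  0.3 -3.6] gap 0.0652 t 25.09
slide 0.03 False dock offset mm [30.  -0.1  1.5] F dock [-1.2 -0.  -3.9] gap 0.0653 t 25.74
slide 0.004 False dock offset mm [ 4.3 -0.1  1.4] F dock [-2.4  0.4 -3.6] gap 0.0654 t 26.54
slide -0.006 True dock offset mm [-0.2 -0.7  1.1] F dock [ 3.4 -0.4  2.4] gap 0.0652 t 26.8
```

```bash
cat > chk.py <<'E'
from h import *
def chk(nm):
    im,d,K,C=shot(nm); L=(cloud(d,K,C)-D[:3,3])@D[:3,:3]
    m=(d>0)&(L[...,0]>.07)&(L[...,0]<.108)&(abs(L[...,1])<.02)&(abs(L[...,2]-.054)<.006); A=L[m]
    print("underside n",len(A),"slopes,z:",np.linalg.lstsq(np.c_[A[:,0]-.09,A[:,1],np.ones(len(A))],A[:,2],rcond=None)[0].round(4))
    t=(d>0)&(L[...,0]>.108)&(L[...,0]<.125)&(abs(L[...,1])<.02)&(L[...,2]>.02)&(L[...,2]<.045); B=L[t]
    if len(B): print("tail x",np.median(B[:,0]).round(4),"yaw",np.polyfit(B[:,1],B[:,0],1)[0].round(4))
    e=(d>0)&(L[...,0]>.075)&(L[...,0]<.105)&(abs(L[...,1])<.05)&(abs(L[...,2]-.054)<.005); print("y mid",(np.percentile(L[e][:,1],[1,99]).mean()).round(4),np.percentile(L[e][:,1],[1,99]).round(4))
    tips(["spent_nose","spent_pack","dock"])
E
python3 - <<'E'
from h import *
from chk import chk
arm.command_gripper(.085); arm.sleep(.2)
s=telemetry.sense(); arm.move_l(s["position"]+[0,0,.13],feed=.15)
arm.sleep(.2); chk("w6"); print(telemetry.sense()["time_s"])
for k in ("charged_pack","wrench"): tips([k])
im,d=viewer.camera("side"); cv2.imwrite("pics/s5.png",im[:,:,::-1]); tips(["spent_nose","spent_pack","dock","charged_pack"],"side")
E
```

```text
underside n 1960 slopes,z: [-0.0004 -0.0022  0.0548]
tail x 0.1157 yaw -0.0007
y mid -0.0005 [-0.0323  0.0313]
spent_nose []
spent_pack [([0.4733, 0.171, 0.1183], 0.73), ([0.7268, 0.1581, 0.0013], 0.62)]
dock []
28.7583
charged_pack []
wrench [([0.383, 0.0263, -0.0004], 0.61)]
spent_nose [([0.472, 0.1432, 0.0433], 0.76)]
spent_pack [([0.4702, 0.1713, 0.1214], 0.87)]
dock []
charged_pack [([0.4947, -0.3253, 0.0005], 0.83), ([0.4709, 0.1472, 0.0422], 0.34)]
```

View pics/w6.png

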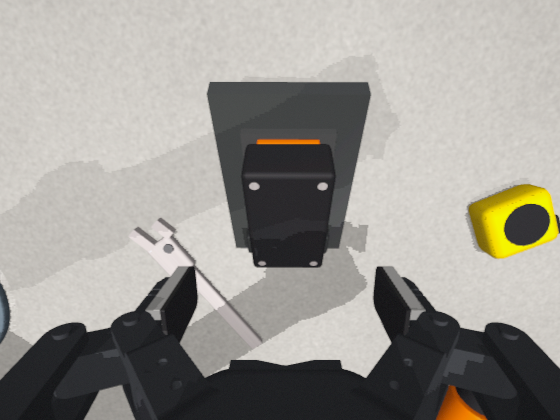

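The pack sits in the dock at about (288,205), released. Its tail is at 115.7 mm (116 expected) and its underside at 54.8 mm (54 expected), y is -0.5 mm and both slopes are near zero. The wrench and the green pack have not moved.

```bash
python3 -c "
from rig import finish_job; print(finish_job())"
```

```text
the job is handed in; nothing more can be done
None
```

The red-gauge pack is turned over, seated contacts down against the charger's end stop and released. My last measurements put it within about 1 mm of home, with no sign that anything else moved. The job is handed in, and `finish_job()` returned no verdict.

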